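# Release the ratchet and lower the train-graph stand

### The job

On the dispatcher's desk the wide tilting stand with the train-graph sheet is propped up, and its ratchet will not let the board go down. Flip that stand's pawl lever right over to its released side, then press the board down until it lies flat, and leave the lever released. Leave the board of the small stand raised as it is.

Things in the scene. Friction and masses are not known exactly. Their poses are not given: they have to be found in the camera images.
- doc_stand: Wide tilting stand: fixed grey base. Origin on the desk under the middle of the board's hinge, which is 56 mm up; x points to the board's free edge (away from the robot, yaw -0.45 to 0.15), y along the hinge. Board 240 wide, 10 thick, reaches 184 mm from the hinge, bears a white sheet. Steel ratchet wheel, 82 across, at y = +138; pawl lever before it, pivot at x -55, y +138, z 55 mm
- doc_pawl (a joint): Wide stand's pawl lever, rad. 0 to 0.25 = engaged: it leans to the robot's side (stand -x) and the board can go down one tooth (0.26 rad) at most. 0.9 = fully released, leaning as much to stand +x. Over-centre: upright at 0.45, beyond that it tips over by its own weight and stays. Pushing the head takes under 2 N
- doc_tab (a point): Centre of the head of the wide stand's pawl lever: dark steel bar 16 mm across, 20 mm long (along stand y), on a blade 5 mm thick, 14 mm wide, 46 mm from the pivot. At angle 0 it is 20 mm to the robot's side of the pivot and 96 mm above the desk; released, 20 mm to the far side. Free space above it and on the robot's side
- doc_board (a joint): Tilt of the wide board, rad: 0 = flat on its stop (upper face 61 mm above the desk), 0.6 to 0.85 at the start, growing as the free edge rises. The hinge is stiff: the board stays where it is left. With the pawl released some 2 to 8 N down at doc_press or beyond moves it
- doc_press (a point): Point on the wide board's upper face, mid-width, 135 mm from the hinge and 49 mm short of the free edge: a good place to press. It moves on an arc about the hinge
- small_press (a point): The like point on the board of the small stand beside it, 75 mm from its hinge (board 90 mm wide, 124 mm long, with a black slab on it). That stand has the same wheel and pawl lever on its own +y end; its board is to stay raised

How it is judged:
By the outcome, as a careful person would: the job done as asked, in the order asked, and still so for the second after the job is handed in, with the robot touching nothing.
It also fails if it takes over 40 s, if anything falls off the work surface, if the arm or the gripper's body presses on something with over 40 N, if the wrist force passes 120 N, or if a joint passes its speed limit or range.

### The arm

A 7-joint arm with a two-finger parallel gripper is mounted at the origin on the work surface. World frame = base frame: x ahead of the robot, y to its left, z up, the work surface at z = 0. Lengths are in m, angles in rad, forces in N, time in s.
With the tool pointing down it reaches from about 0.4 to 0.85 m from the base axis. Payload 4.5 kg.
Tool frame: the origin (TCP) lies midway between the tips of the shut fingers; the grasp point (between the pads) lies 19 mm behind it; z points along the fingers, y is the direction in which the jaws open and shut (so a half turn about z gives the same grasp; the last joint's range is limited). The gripper opens to 88 mm and grips with 3 to 60 N. Pads are 18 mm wide; open, the fingers measure 123 mm over their backs; the gripper's body (75 mm by 187 mm) begins 45 mm behind the grasp point.
Start: joints at [-1.258, 0.689, -0.195, 1.565, 0.157, 0.902, -0.215], TCP at [0.172, 0.601, 0.239] pointing down, gripper open.
Joint ranges: [-3.01, 3.01], [-0.46, 2.08], [-1.47, 1.51], [0.13, 2.56], [-1, 4.14], [0.04, 2.09], [-2.66, 2.66]. Speed limits (rad/s): [2.57, 2.57, 3.14, 3.14, 3.14, 3.14, 3.14].

### API

Orientations are given as a unit quaternion [x, y, z, w].
In Python, from plant import get_state, snapshot, finish_job, find_in gives the robot as it stands.
- The arm moves only by the shell command python3 -m creep 'ROWS' [OPENING] [FORCE]. ROWS is JSON, one flat list of numbers, 6 for each row, row after row: the shift along the tool's x, y, z in mm, then the turn, a rotation vector about the tool's x, y, z in degrees. In form: [tx, ty, tz, wx, wy, wz, tx, ty, tz, wx, wy, wz, ...]. A call has 1 to 5 rows; each row shifts and turns the pose as measured when the row begins, along the tool's axes as they then stand; what a row does not reach is not made up. A row lasts 1/12 s, in which the tool goes at most 41.7 mm and 7.16 degrees, less where a joint would pass 70% of its speed; a pose out of reach is approached as far as the arm can. A call is refused whole if a number of a shift passes 41.7 or a number of a turn 7.16, either way. A call with a gripper value outside its range is refused whole. OPENING is the finger opening in mm, from 0 to 88.1, set as the call begins (- or left out, the last holds). The fingers move at their own pace and stop on an object; FORCE is the grip in N (left out, the last holds). Time passes only in rows, so rows that do not move let the fingers close. It gives the time, the measured TCP pose, the force and the opening at its end, in the units of the state.
- get_state(): the state, without advancing time (a new reading comes with each control period).
- snapshot(name): name is "scene" or "side" or "wrist"; returns a dict with "color" (384x512x3 uint8, red, green, blue), "intrinsics" (3x3 intrinsics, pixels), "dist_coeffs" ([k1, k2, p1, p2, k3] as OpenCV has them; the pictures are not rectified), "extrinsics" (4x4, takes a point from world to camera coordinates). Camera axes: x right, y down, z forward; pixel columns grow to the right and rows downward; lengths in m; the calibration is good to about 2 mm. A picture is of the moment at which its call begins. There is no depth.
- finish_job(): hands the job in, once; it reports no verdict.
Trained networks look in the newest picture that a camera, given by its name, has taken for a name from the list of things; names that differ only in an ending like _2 or _b are one class to them, and where a whole thing is asked for, a point or a joint stands for the part that bears it (a point fixed in the world has none). Each returns a list of dicts, best first, with "score" (0 to 1); they miss things now and then, are a little off and sometimes report something else, mostly with a low value. They report only what shows in the picture. A call takes as long as a camera call.
- find_in(thing, camera): "xy" ([column, row] in pixels, amid what is visible of it).
The state is a dict: "clock": time; "q": joint angles; "qd": joint speeds; "joint_torque": joint torques, N m; "tool_pos": TCP position; "eef_rot": TCP orientation; "contact_force": force on the tool from outside, world axes, zero at the start; "moment": the same for the moment, N m; "opening": opening from 0.0 (shut) to 1.0 (fully open).
Only numpy, scipy, OpenCV 4.12 (cv2) and the standard library are available. Lean on these libraries where they do the work, as an engineer would, in place of code of your own. Each camera call takes 0.05 s, during which the arm holds its last target.

## Working session

There is one attempt and no reset: what is moved stays moved. The work goes in short steps, Python scripts to look and compute and a shell command to move; the robot and the scene stay as the last step left them, time stands still between calls to the robot, and variables do not carry over. Pictures are saved under pics/ and viewed, and the job is handed in when it is done.

```bash
mkdir -p pics; cat > h.py <<'E'
import numpy as np,cv2
from plant import get_state,snapshot,find_in
def tri(obs):
    # obs: list of (snap, xy)
    A=[];b=[]
    for s,xy in obs:
        u=cv2.undistortPoints(np.array([[xy]],float),s["intrinsics"],np.array(s["dist_coeffs"]))[0,0]
        E=np.array(s["extrinsics"]);R=E[:3,:3];c=-R.T@E[:3,3]
        d=R.T@np.array([u[0],u[1],1]);d/=np.linalg.norm(d);P=np.eye(3)-np.outer(d,d)
        A.append(P);b.append(P@c)
    A=np.vstack(A);b=np.hstack(b);x,*_=np.linalg.lstsq(A,b,rcond=None)
    return x,np.linalg.norm(A@x-b)
def proj(s,p):
    E=np.array(s["extrinsics"]);
    return cv2.projectPoints(np.array(p,float).reshape(-1,3),cv2.Rodrigues(E[:3,:3])[0],E[:3,3],np.array(s["intrinsics"],float),np.array(s["dist_coeffs"],float))[0][:,0]
E
cat > look.py <<'E'
import sys;from h import *
n=sys.argv[1]
for c in ["scene","side","wrist"]:
    s=snapshot(c);cv2.imwrite(f"pics/{c}{n}.png",s["color"][:,:,::-1])
    np.savez(f"pics/{c}{n}.npz",**{k:np.array(v) for k,v in s.items()})
    for t in ["doc_stand","doc_tab","doc_press","small_press"]:
        print(c,t,[(np.round(d["xy"]).tolist(),round(d["score"],2)) for d in find_in(t,c)[:3]])
st=get_state();print(st["clock"],st["tool_pos"],st["eef_rot"],st["contact_force"],st["opening"])
E
python3 look.py 0
```

```text
scene doc_stand [([294.0, 208.0], 0.91)]
scene doc_tab [([332.0, 160.0], 0.56)]
scene doc_press [([294.0, 189.0], 0.78)]
scene small_press [([149.0, 236.0], 0.73)]
side doc_stand [([253.0, 185.0], 0.94)]
side doc_tab [([213.0, 135.0], 0.48)]
side doc_press [([257.0, 165.0], 0.83)]
side small_press [([294.0, 293.0], 0.66), ([250.0, 187.0], 0.37)]
wrist doc_stand []
wrist doc_tab []
wrist doc_press []
wrist small_press []
0.75 [0.17199259 0.60088306 0.2387705 ] [1.38954640e-01 9.90298745e-01 5.28789368e-05 4.43855972e-06] [ 0.05376629  0.27652838 -0.38872105] 1.0003836095541967
```

View pics/scene0.png

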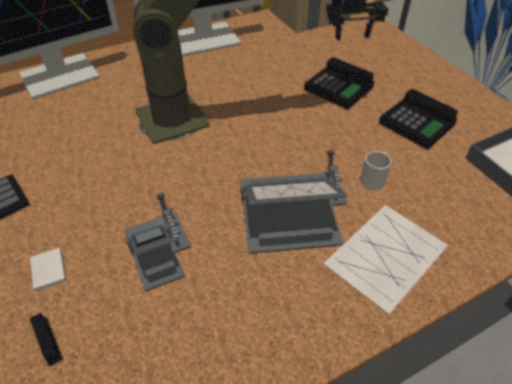

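View pics/side0.png

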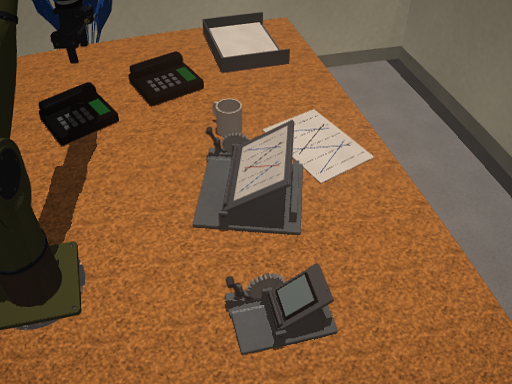

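```bash
python3 - <<'E'
from h import *
S={c:dict(np.load(f"pics/{c}0.npz")) for c in["scene","side"]}
for t,a,b in [("tab",(332,160),(213,135)),("press",(294,189),(257,165)),("small",(149,236),(294,293))]:
    print(t,tri([(S["scene"],a),(S["side"],b)]))
for c in S:
    E=S[c]["extrinsics"];print(c,-E[:3,:3].T@E[:3,3])
E
```

```text
tab (array([0.49791252, 0.32213756, 0.07523045]), np.float64(0.003990176742717015))
press (array([0.56946362, 0.1465724 , 0.10229202]), np.float64(0.0013727722322503942))
small (array([ 0.53463312, -0.23620256,  0.09960367]), np.float64(0.0053454376106409195))
scene [ 1.21906716 -0.30327058  0.9495809 ]
side [ 0.30302278 -0.72331068  0.90661524]
```

```bash
python3 - <<'E'
import cv2
a=cv2.imread("pics/scene0.png")[140:260,230:360];b=cv2.imread("pics/side0.png")[115:240,185:315]
cv2.imwrite("pics/za.png",cv2.resize(a,None,fx=6,fy=6,interpolation=cv2.INTER_CUBIC)[:600])
cv2.imwrite("pics/za.png",cv2.resize(a,None,fx=5,fy=5,interpolation=cv2.INTER_CUBIC))
cv2.imwrite("pics/zb.png",cv2.resize(b,None,fx=4.8,fy=4.8,interpolation=cv2.INTER_CUBIC))
E
```

```text
(no output)
```

View pics/za.png

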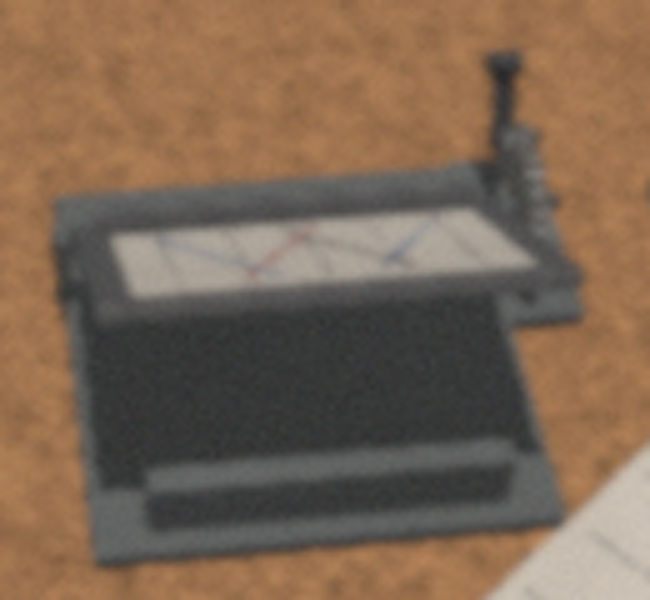

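View pics/zb.png

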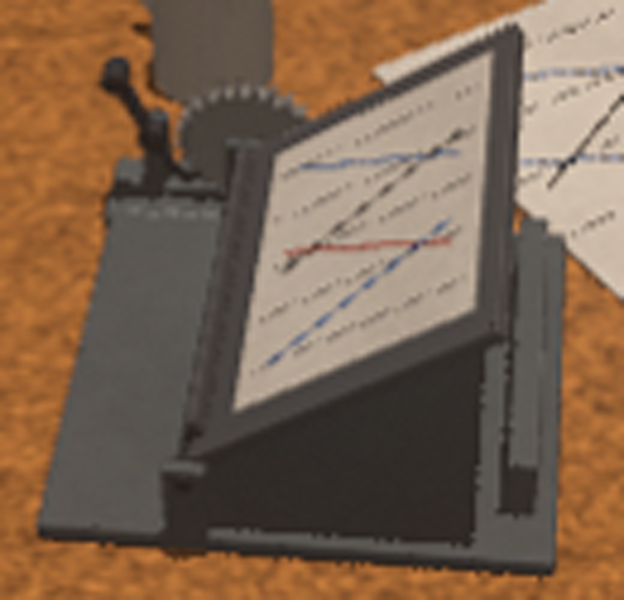

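```bash
python3 - <<'E'
from h import *
from scipy.optimize import least_squares
S={c:dict(np.load(f"pics/{c}0.npz")) for c in["scene","side"]}
A=lambda x,y:(230+x/5,140+y/5);B=lambda x,y:(185+x/4.8,115+y/4.8)
head=tri([(S["scene"],A(504,65)),(S["side"],B(117,74))]);print("head",head)
e1=tri([(S["scene"],A(578,268)),(S["side"],B(517,28))]);e2=tri([(S["scene"],A(95,303)),(S["side"],B(500,332))])
print("edge +y",e1,"edge -y",e2)
# fit: ox,oy,yaw,tilt,pawl
def pts(p):
    ox,oy,yaw,t,a=p;R=np.array([[np.cos(yaw),-np.sin(yaw),0],[np.sin(yaw),np.cos(yaw),0],[0,0,1]])
    def br(r,h,y): return [r*np.cos(t)-h*np.sin(t),y,.056+r*np.sin(t)+h*np.cos(t)]
    ph=-0.4515+a  # lean
    L=[br(.184,.005,.12),br(.184,.005,-.12),[-.055+.0456*np.sin(ph),.138,.055+.0456*np.cos(ph)],br(.135,.005,0)]
    return np.array(L)@R.T+[ox,oy,0]
obs={"scene":[A(578,268),A(95,303),A(504,65)],"side":[B(517,28),B(500,332),B(117,74)]}
f=lambda p:np.concatenate([(proj(S[c],pts(p)[:3])-obs[c]).ravel() for c in obs])
r=least_squares(f,[.5,.15,-.1,.7,.1]);print(r.x,r.fun.round(1));print(pts(r.x).round(4))
E
```

```text
head (array([0.4882437 , 0.32131098, 0.09441961]), np.float64(0.003018220037034851))
edge +y (array([0.68589281, 0.21929151, 0.1621295 ]), np.float64(0.00010837661935065904)) edge -y (array([ 5.99152720e-01, -3.62596775e-04,  1.63932631e-01]), np.float64(0.0009577632006576318))
[ 0.50373848  0.16481552 -0.37891186  0.59477629  0.08237806] [ 0.9 -0.2 -0.9  0.5 -0.1 -1.2  0.3 -0.8 -0.3  0.5  0.5  0.2]
[[ 0.6871  0.221   0.1632]
 [ 0.5983 -0.002   0.1632]
 [ 0.4884  0.3195  0.0975]
 [ 0.605   0.1245  0.1358]]
```

```bash
cat > go.py <<'E'
import sys;from h import *
from scipy.spatial.transform import Rotation as Ro
yaw=-.3789;o=np.array([.5037,.1648,0]);Rs=Ro.from_euler("z",yaw).as_matrix()
st=get_state();p=np.array(st["tool_pos"]);R=Ro.from_quat(st["eef_rot"]).as_matrix()
print("t",round(st["clock"],2),"stand pos mm",(Rs.T@(p-o)*1e3).round(1),"F stand",(Rs.T@np.array(st["contact_force"])).round(1),"zaxis",R[:,2].round(3),"yang in stand deg",np.degrees(np.arctan2(*(Rs.T@R[:,1])[1::-1])).round(1))
for i in range(1,len(sys.argv)-2,3):
    t=o+Rs@(np.array([float(v) for v in sys.argv[i:i+3]])/1e3)
    print("tool delta mm",(R.T@(t-p)*1e3).round(1)); p=t
E
python3 go.py -115 138 170
python3 -m creep '[-34,-18,7,0,0,0,-34,-18,7,0,0,0,-34,-18,7,0,0,0,-34,-18,7,0,0,0,-34,-18,7,0,0,0]' 0 20
python3 go.py -115 138 170
```

```text
t 0.75 stand pos mm [-469.5  282.5  238.8] F stand [-0.1  0.3 -0.4] zaxis [ 0.  0. -1.] yang in stand deg 95.7
tool delta mm [-338.3 -179.2   68.7]
clock: 1.17
tool_pos: [0.3042, 0.4756, 0.2031]
eef_rot: [0.128, 0.992, 0.007, -0.004]
contact_force: [1.2, 0.2, 0.1]
opening: 0.646
t 1.17 stand pos mm [-300.3  214.9  203.1] F stand [1.  0.6 0.1] zaxis [-0.006  0.015 -1.   ] yang in stand deg 97.0
tool delta mm [-174.9  -99.3   30.1]
```

```bash

python3 -m creep '[-36,-20,6,0,0,3,-36,-20,6,0,0,3,-36,-20,6,0,0,1,-36,-18,6,0,0,0,-20,-12,6,0,0,0]'
python3 go.py -115 138 170 -115 138 89
```

```text
clock: 1.58
tool_pos: [0.4349, 0.3319, 0.1701]
eef_rot: [0.193, 0.981, 0.008, -0.002]
contact_force: [-0.3, -0.5, -0.2]
opening: 0.263
t 1.58 stand pos mm [-125.7  129.8  170.1] F stand [-0.1 -0.6 -0.2] zaxis [-0.002  0.016 -1.   ] yang in stand deg 89.4
tool delta mm [-10.6   8.3   0.2]
tool delta mm [-0.6 -1.1 81. ]
```

```bash

python3 -m creep '[-8,8,10,0,0,0,0,0,30,0,0,0,0,0,25,0,0,0,0,0,12,0,0,0,0,0,0,0,0,0]'
python3 look.py 1; python3 go.py -115 138 89
```

```text
clock: 2.0
tool_pos: [0.4556, 0.3272, 0.0906]
eef_rot: [0.203, 0.979, 0.007, 0.002]
contact_force: [-0.1, -0.3, -0.5]
opening: 0.007
scene doc_stand [([291.0, 210.0], 0.61)]
scene doc_tab []
scene doc_press [([294.0, 192.0], 0.82)]
scene small_press [([152.0, 235.0], 0.85)]
side doc_stand [([254.0, 186.0], 0.73)]
side doc_tab []
side doc_press [([258.0, 164.0], 0.96)]
side small_press [([294.0, 293.0], 0.66)]
wrist doc_stand [([103.0, 262.0], 0.72)]
wrist doc_tab []
wrist doc_press [([104.0, 348.0], 0.67)]
wrist small_press []
2.75 [0.45636114 0.32845746 0.09294744] [0.20231522 0.97928015 0.00846111 0.00270949] [-0.5588227   0.50045299 -0.35720661] 0.002199981237287444
t 2.75 stand pos mm [-104.5  134.5   92.9] F stand [-0.7  0.3 -0.4] zaxis [ 0.009  0.015 -1.   ] yang in stand deg 88.4
tool delta mm [10.6  3.1  4. ]
```

View pics/side1.png

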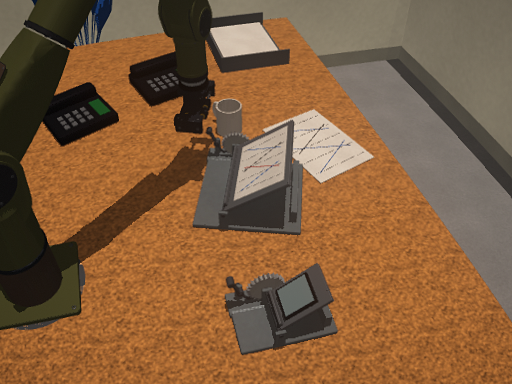

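View pics/wrist1.png

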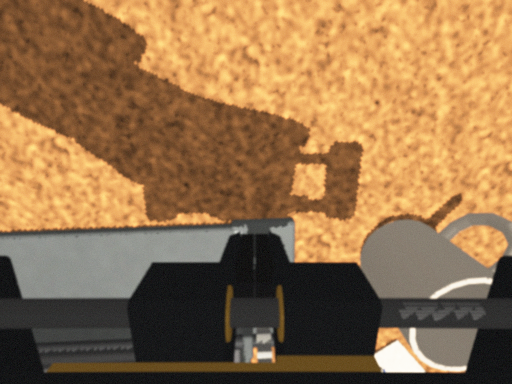

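```bash
python3 - <<'E'
from h import *
S={c:dict(np.load(f"pics/{c}0.npz")) for c in["scene","side"]}
print(tri([(S["scene"],(376.5,160)),(S["side"],(228.5,104))]))
E
cat > z.py <<'E'
import cv2,sys
n=sys.argv[1]
b=cv2.imread(f"pics/side{n}.png")[85:235,165:315];cv2.imwrite(f"pics/z{n}.png",cv2.resize(b,None,fx=4,fy=4,interpolation=cv2.INTER_CUBIC))
E
python3 z.py 1
```

```text
(array([0.56915309, 0.42603914, 0.09293649]), np.float64(0.007626880215148641))
```

View pics/z1.png

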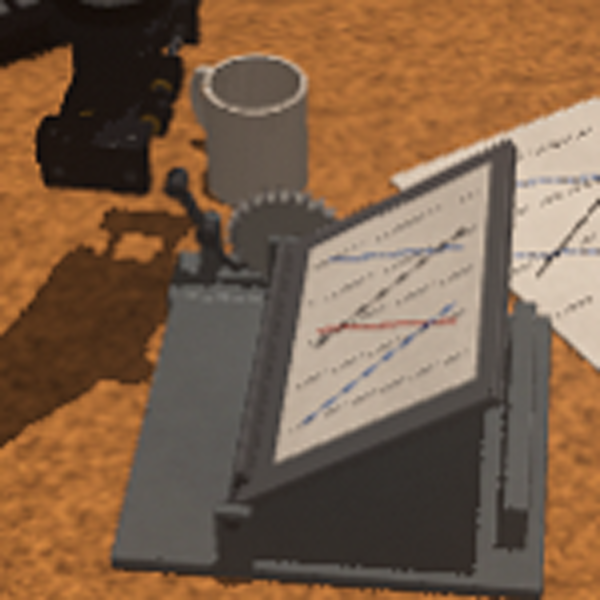

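```bash

python3 -m creep '[-8,3,3,0,0,0,-12,0,0,0,0,0,-12,0,0,0,0,0,-12,0,0,0,0,0,-8,0,0,0,0,0]'
python3 go.py -52 138 90
```

```text
clock: 3.17
tool_pos: [0.5053, 0.3117, 0.0893]
eef_rot: [0.2, 0.98, 0.008, -0.001]
contact_force: [-21.1, 8.8, 11.1]
opening: 0.002
t 3.17 stand pos mm [-52.9 137.   89.3] F stand [-22.8   0.4  11.1] zaxis [ 0.002  0.017 -1.   ] yang in stand deg 88.6
tool delta mm [-0.9  1.  -0.6]
```

```bash

python3 -m creep '[10,0,0,0,0,0,15,0,0,0,0,0,25,0,0,0,0,0,25,0,0,0,0,0]'
python3 look.py 2; python3 z.py 2;python3 go.py -100 138 190
```

```text
clock: 3.5
tool_pos: [0.4432, 0.3369, 0.0891]
eef_rot: [0.208, 0.978, 0.009, 0.002]
contact_force: [-0.7, -0.2, -0.7]
opening: 0.006
scene doc_stand [([291.0, 208.0], 0.64)]
scene doc_tab []
scene doc_press [([292.0, 192.0], 0.81)]
scene small_press [([154.0, 238.0], 0.82)]
side doc_stand [([249.0, 186.0], 0.63)]
side doc_tab []
side doc_press [([259.0, 166.0], 0.68)]
side small_press [([293.0, 294.0], 0.64)]
wrist doc_stand [([99.0, 285.0], 0.65)]
wrist doc_tab [([264.0, 348.0], 0.95)]
wrist doc_press [([107.0, 362.0], 0.86)]
wrist small_press []
4.25 [0.44316455 0.33731741 0.08907813] [0.20676863 0.97834688 0.00907336 0.00134207] [ 0.4858304  -0.21524874 -0.09469043] 0.00427171475348879
t 4.25 stand pos mm [-120.1  137.9   89.1] F stand [ 0.5 -0.  -0.1] zaxis [ 0.006  0.017 -1.   ] yang in stand deg 87.8
tool delta mm [ -19.9    2.7 -100.9]
```

View pics/z2.png

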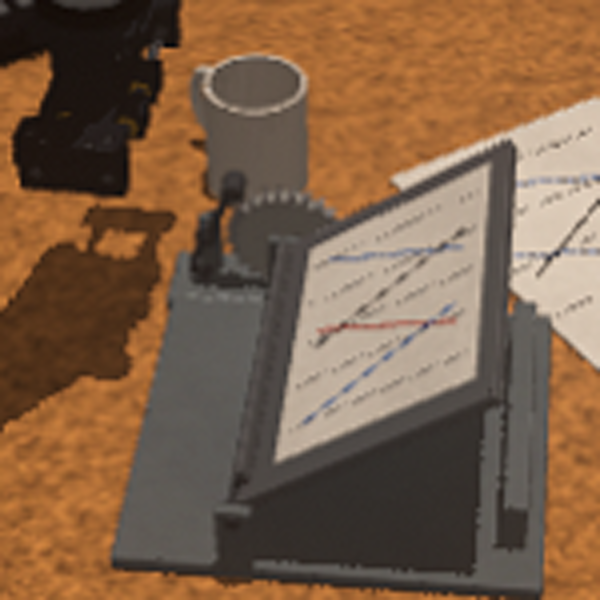

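```bash

python3 -m creep '[0,0,-38,0,0,0,0,0,-38,0,0,0,0,0,-38,0,0,0,-36,-18,-5,0,0,0,-36,-18,0,0,0,0]'
python3 go.py 116 0 190
```

```text
clock: 4.67
tool_pos: [0.4876, 0.2814, 0.2097]
eef_rot: [0.197, 0.98, 0.009, -0.003]
contact_force: [1.4, -0.7, -0.1]
opening: 0.001
t 4.67 stand pos mm [-58.1 102.3 209.7] F stand [ 1.5 -0.1 -0.1] zaxis [-0.003  0.019 -1.   ] yang in stand deg 88.9
tool delta mm [-176.2  -99.4   16.3]
```

```bash

python3 -m creep '[-35,-20,3,0,0,0,-35,-20,3,0,0,0,-35,-20,3,0,0,0,-35,-20,3,0,0,0,-30,-15,3,0,0,0]'
python3 go.py 116 0 190
```

```text
clock: 5.08
tool_pos: [0.6139, 0.1235, 0.1951]
eef_rot: [0.195, 0.981, 0.012, -0.0]
contact_force: [1.0, -0.2, 0.7]
opening: 0.007
t 5.08 stand pos mm [117.6   2.4 195.1] F stand [1.  0.2 0.7] zaxis [ 0.005  0.023 -1.   ] yang in stand deg 89.2
tool delta mm [ 1.6 -2.5  5. ]
```

```bash

python3 -m creep '[0,0,20,0,0,0,0,0,18,0,0,0,0,0,10,0,0,0,0,0,10,0,0,0,0,0,10,0,0,0]'
python3 go.py 118 0 125
```

```text
clock: 5.5
tool_pos: [0.6256, 0.1113, 0.1276]
eef_rot: [0.205, 0.979, 0.011, 0.008]
contact_force: [0.7, -0.4, 5.3]
opening: 0.003
t 5.5 stand pos mm [133.1  -4.6 127.6] F stand [ 0.7 -0.1  5.3] zaxis [ 0.02   0.019 -1.   ] yang in stand deg 88.1
tool delta mm [15.3  4.   2.6]
```

```bash

python3 -m creep '[4,3,10,0,0,0,0,0,12,0,0,0,0,0,12,0,0,0,0,0,12,0,0,0,0,0,10,0,0,0]'
python3 go.py 136 0 61
```

```text
clock: 5.92
tool_pos: [0.6304, 0.1164, 0.0745]
eef_rot: [0.203, 0.979, 0.011, 0.016]
contact_force: [0.4, -3.5, 5.3]
opening: 0.003
t 5.92 stand pos mm [135.6   1.9  74.5] F stand [ 1.7 -3.1  5.3] zaxis [ 0.035  0.016 -0.999] yang in stand deg 88.3
tool delta mm [-0.1 -2.2 13.4]
```

```bash

python3 -m creep '[0,0,9,0,0,0,0,0,6,0,0,0,0,0,4,0,0,0,0,0,3,0,0,0]'
python3 go.py 136 0 61
```

```text
clock: 6.25
tool_pos: [0.6316, 0.1159, 0.0614]
eef_rot: [0.203, 0.979, 0.009, 0.017]
contact_force: [-4.9, -2.9, 18.8]
opening: 0.005
t 6.25 stand pos mm [136.9   1.9  61.4] F stand [-3.5 -4.5 18.8] zaxis [ 0.038  0.01  -0.999] yang in stand deg 88.3
tool delta mm [ 0.8 -1.9  0.3]
```

```bash

python3 -m creep '[0,0,2,0,0,0,0,0,-10,0,0,0,0,0,-35,0,0,0,0,0,-40,0,0,0,0,0,-40,0,0,0]'
python3 -m creep '[35,0,-10,0,0,0,35,0,-10,0,0,0,35,0,-5,0,0,0,35,0,0,0,0,0,35,0,0,0,0,0]'
python3 look.py 3; python3 z.py 3;python3 go.py -100 138 190
```

```text
clock: 6.67
tool_pos: [0.6182, 0.1175, 0.182]
eef_rot: [0.2, 0.98, 0.005, 0.007]
contact_force: [0.3, -0.2, 0.7]
opening: 0.006
clock: 7.08
tool_pos: [0.4617, 0.1906, 0.2142]
eef_rot: [0.203, 0.979, 0.013, 0.018]
contact_force: [-0.1, 0.5, 0.3]
opening: 0.003
scene doc_stand [([292.0, 210.0], 0.83)]
scene doc_tab [([332.0, 168.0], 0.6)]
scene doc_press [([292.0, 210.0], 0.89)]
scene small_press [([154.0, 234.0], 0.81)]
side doc_stand [([247.0, 190.0], 0.76)]
side doc_tab []
side doc_press [([260.0, 185.0], 0.7), ([291.0, 293.0], 0.28)]
side small_press [([294.0, 295.0], 0.72)]
wrist doc_stand [([264.0, 191.0], 0.77)]
wrist doc_tab [([380.0, 174.0], 0.61)]
wrist doc_press [([269.0, 227.0], 0.91)]
wrist small_press []
7.8333 [0.4637194  0.1891059  0.21337284] [0.20379573 0.97877319 0.01225784 0.01789118] [-0.41122188 -0.14076072  0.41807318] 0.008483239803145514
t 7.83 stand pos mm [-46.1   7.8 213.4] F stand [-0.3 -0.3  0.4] zaxis [ 0.04   0.017 -0.999] yang in stand deg 88.2
tool delta mm [ 58.7 127.7  25.6]
```

View pics/z3.png

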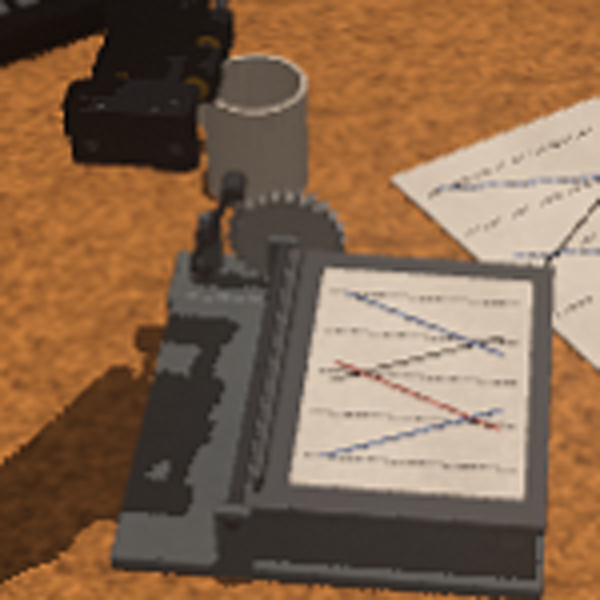

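View pics/side3.png

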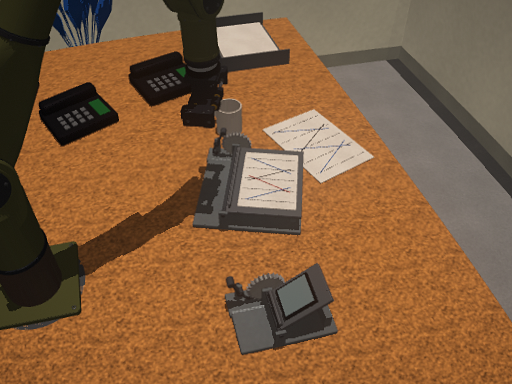

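```bash
python3 - <<'E'
from h import *
s=dict(np.load("pics/side3.npz"));yaw=-.3789
R=np.array([[np.cos(yaw),-np.sin(yaw)],[np.sin(yaw),np.cos(yaw)]])
for t in(0,.05,.1):
    P=[]
    for y in(.12,-.12):
        x=.184*np.cos(t)-.005*np.sin(t);z=.056+.184*np.sin(t)+.005*np.cos(t)
        P.append([*(R@[x,y]+[.5037,.1648]),z])
    print(t,((proj(s,P)-[165,85])*4).round())
E
```

```text
0 [[554. 267.]
 [544. 529.]]
0.05 [[554. 256.]
 [544. 518.]]
0.1 [[554. 245.]
 [544. 508.]]
```

```bash
python3 -c "
from plant import finish_job,get_state
s=get_state();print(s['clock'],s['contact_force']);print(finish_job())"
```

```text
7.8333 [-0.41122188 -0.14076072  0.41807318]
the job is handed in; nothing more can be done
None
```

I flipped the wide stand's pawl lever over to its released side and then pressed the board down flat. I drew the arm clear and handed the job in at 7.8 s.

- **Lever:** I pushed it from the robot's side with the shut fingers until it met its stop, at about 23 N on the wrist. The side pictures taken after the flip and after the pressing both show it leaning to the released side. I checked this by eye, as the network did not find the lever in those two side pictures.
- **Board:** It moved at about 5 N and reached its stop with the fingertips at 61.4 mm and 19 N. In the last side picture its free corners are where a tilt of 0 puts them, within about 0.02 rad.
- **Small stand:** I did not touch it, and its board looks as raised as at the start.
- **End state:** The arm was clear of everything, with under 1 N on the wrist. The last side picture shows the mug by the stand upright and nothing fallen.

No final check failed.

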